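Swing the press loader out to its loading side and stack the handle blanks

ROBOT

A 6-joint arm with a two-finger parallel gripper is mounted at the origin on the work surface. World frame = base frame: x ahead of the robot, y to its left, z up, the work surface at z = 0. Lengths are in m, angles in degrees, forces in N, time in s.
With the tool pointing down it reaches from about 0.35 to 0.875 m from the base axis. Payload 4.2 kg.
Tool frame: the origin (TCP) lies on the front face of the gripper's body, between the roots of the fingers; the fingertips stand 70 mm ahead of it and the grasp point (between the pads) lies 51 mm ahead of it; z points along the fingers, y is the line along which they close (so a half turn about z gives the same grasp; the last joint's range is limited). The gripper opens to 87 mm and grips with 3 to 60 N. Pads are 19 mm wide; open, the fingers measure 117 mm over their backs; the gripper's body (75 mm by 190 mm) begins 51 mm behind the grasp point.
Start: joints at [-59.209, 22.042, 0.453, 0, -68.411, -14.817], TCP at [0.172, -0.601, 0.292] pointing down, gripper open.
Joint ranges: [-179.83, 179.83], [-69.29, 118.12], [-61.27, 80.66], [-181.25, 117.63], [-171.15, -9.14], [-177.46, 177.46]. Speed limits (degrees/s): [159.86, 159.86, 180, 180, 180, 180].

INTERFACE

Orientations are given as a 3x3 rotation matrix whose columns are the frame's x, y, z axes.
In Python, from station import r gives the robot as it stands.
- The arm moves only by the shell command python3 -m pendant 'ROWS' [OPENING]. ROWS is JSON, a list of rows, each a list of 2 entries, a list of its own where there are three numbers: the shift along the tool's x, y, z in mm, then the turn, a rotation vector about the tool's x, y, z in rad. A call has 1 to 10 rows; each row is the pose to reach, as a shift and turn from the pose commanded when the call began, along the tool's axes at that moment; what a row does not reach only later rows make up. A row lasts 1/10 s, in which the tool goes at most 50 mm and 8.59 degrees, less where a joint would pass 70% of its speed; a pose out of reach is approached as far as the arm can. A call with a gripper value outside its range is refused whole. OPENING is the opening, from 0 (shut) to 1 (fully open), set as the call begins (- or left out, the last holds). The fingers move at their own pace and stop on an object; the grip force is fixed at half the most. Time passes only in rows, so rows that repeat a pose let the fingers close. It gives the time, the measured TCP pose, the force, the opening and the grip force at its end, in the units of the state.
- r.sense(): the state, without advancing time (a new reading comes with each control period).
- r.capture(name): name is "scene" or "top" or "wrist"; returns a dict with "frame" (384x512x3 uint8, red, green, blue), "vertical_fov" (degrees; the focal length in pixels is half the picture's height over the tangent of half this angle, whatever the lens; pixels are square), "cx", "cy" (the principal point, pixels), "distortion" ([k1, k2, p1, p2, k3] as OpenCV has them; the pictures are not rectified), "rvec" (rotation vector, rad) and "tvec" (3), from world to camera coordinates, as OpenCV has them. Camera axes: x right, y down, z forward; pixel columns grow to the right and rows downward; lengths in m; the calibration is good to about 2 mm. A picture is of the moment at which its call begins. There is no depth.
- r.finish_job(): hands the job in; it is judged then, once.
The state is a dict: "time_s": time; "joints": joint angles; "joint_velocities": joint speeds; "effort": joint torques, N m; "tcp_pos": TCP position; "ee_rot": TCP orientation; "wrist_force": force on the tool from outside, world axes, zero at the start; "moment": the same for the moment, N m; "gripper_width": opening from 0.0 (shut) to 1.0 (fully open); "gripper_force": force on a finger pad.
Only numpy, scipy, OpenCV 4.12 (cv2) and the standard library are available. Lean on these libraries where they do the work, as an engineer would, in place of code of your own. Each camera call takes 0.05 s, during which the arm holds its last target. There are 200 camera calls.

TASK

The blue seat of the press loader stands under the press: pull up the yellow sprung plunger, swing the arm round until the seat is at the side with the red block, and let the plunger drop fully home in the notch there. Then lay the pale wooden board squarely in the middle of the seat, and the steel plate squarely on the board with their edges flush. Leave the other tools on the bench where they are.

Things in the scene. Friction and masses are not known exactly. Their poses are not given: they have to be found in the camera images.
- loader: fixed press loader: a round grey base 290 mm across and 14 mm thick, with a dark notched index plate on it (280 mm across, top at height 30 mm) and a green arbor press on its +x side. Origin: on the bench under the arm's pivot; its yaw varies. Press foot and column: x 125 to 245 mm, |y| up to 55 mm.
- pivot (a point): point on the pivot axis of the swing arm, at bench height, with the loader's axes. The index plate has five radial notches, 15 mm wide, on the side away from the press, at 90, 135, 180, 225 and 270 degrees about this axis from the loader's x. Those at 90 and 270 are for loading; the plunger starts in the one at 180.
- ram (a point): centre of the underside of the press's steel ram foot (48 mm across), at height 118 mm, 85 mm from the pivot along the loader's +x. The green press head above it starts 55 mm from the pivot in x, |y| up to 28 mm, heights 190 to 260 mm; the ram reaches up to 330 mm; a lever and shaft reach |y| 65 mm at x 115 to 215 mm.
- swing_arm (a joint): angle of the aluminium swing arm about the vertical pivot, rad, seen from above positive anticlockwise; 0 = seat under the press (as at the start), +1.571 = seat at the loader's +y side, -1.571 = seat at its -y side (stops at 1.75 either way). The arm is a bar 50 mm wide with its top at height 45 mm; pivot boss top at 50 mm.
- seat (a point): centre of the top face of the blue seat, a plate 60 mm (its x, radial) x 110 mm (its y, tangential), top at height 55 mm, carried on the arm 85 mm from the pivot. Axes turn with the arm: x points outward from the pivot, z up.
- plunger (a joint): lift of the sprung plunger, m: 0 = fully home in a notch, locking the arm; 0.020 = upper stop. Its steel pin (12 mm thick, round tip) is 13 mm deep in the notch when home: lift it 14 to 18 mm to turn the arm. A spring pushes it down, 4 N at home, 8 N at the top. Let go between notches, it rides on the plate at about 0.013.
- knob (a point): centre of the top face of the plunger's yellow round knob: 34 mm across, 38 mm tall, vertical; top at height 112 mm and underside at 74 mm when home (a 26 mm wide bush below it reaches up to 66 mm). It is on the arm across the pivot from the seat, 110 mm from the pivot.
- red_mark: fixed red block 60 x 26 x 30 mm high standing on the bench at one side of the loader, 166 mm from the pivot (loader's +y or -y side): it marks the loading side. Origin under its centre. With the seat there, the seat's centre is 81 mm from it horizontally.
- grey_mark: fixed grey block, same size, at the loader's other side
- board: loose pale wooden board 50 mm (x) x 100 mm (y) x 12 mm thick, lying flat on the bench; origin under its centre. On the seat its 100 mm side goes along the seat's 110 mm side (y along y, either way round).
- plate: loose bare steel plate 50 mm (x) x 100 mm (y) x 10 mm thick, about 0.4 kg, lying flat on the bench; origin under its centre. It goes on the board, long side along long side.
- hammer: bystander: a hammer lying on the bench, origin midway along it on its underside
- wax_tin: bystander: round tin 68 mm across, 55 mm tall, origin under its centre
- oilstone: bystander: grey oilstone 150 x 50 x 25 mm lying flat, origin under its centre
- glue_jar: bystander: jar 72 mm across, 90 mm tall, origin under its centre
- screwdriver: bystander: screwdriver lying on the bench at the left
- rivet_cup: bystander: blue cup 76 mm across, 75 mm tall, origin under its centre

How it is judged (in metres and radians):
On the way, in this order (a step that is already met when the one before it is completed fails the run):
1. the plunger is pulled up clear of its notch (value of joint plunger above 0.013 m), for 0.1 s.
2. the seat is at the red block's side and the plunger has dropped fully home there (value of joint plunger below 0.003 m and horizontal distance between seat and red_mark below 0.095 m), for 0.3 s.
3. the wooden board lies squarely on the seat, released (x of board in the frame of seat between -0.007 and 0.007 m and y of board in the frame of seat between -0.007 and 0.007 m and z of board in the frame of seat between -0.003 and 0.003 m and angle between the y axis of board and the y axis of seat, either way round below 0.1 rad and contact force between board and the fingers below 0.3 N and linear speed of board below 0.02 m/s), for 0.2 s.
At the end, for the whole second after the job is handed in: Plunger home within 3 mm with the seat at the red block's side (centres under 95 mm apart); board flat on the seat and steel plate flat on the board, each centred within 7 mm both ways and square within 0.10 rad, at rest (all of step 2 and x of board in the frame of seat between -0.007 and 0.007 m and y of board in the frame of seat between -0.007 and 0.007 m and z of board in the frame of seat between -0.003 and 0.003 m and angle between the y axis of board and the y axis of seat, either way round below 0.1 rad and x of plate in the frame of board between -0.007 and 0.007 m and y of plate in the frame of board between -0.007 and 0.007 m and z of plate in the frame of board between 0.009 and 0.015 m and angle between the y axis of plate and the y axis of board, either way round below 0.1 rad and linear speed of each of board, plate below 0.02 m/s); the robot touches nothing.
It fails at once if a bystander tool, tin, jar or cup is moved more than 30 mm (distance of any of hammer, wax_tin, oilstone, glue_jar, screwdriver, rivet_cup from where it was at the start of the episode above 0.03 m).
It also fails if it takes over 72 s, if anything falls off the work surface, if the arm or the gripper's body presses on something with over 40 N, if the wrist force passes 120 N, or if a joint passes its speed limit or range.

## Working session

There is one attempt and no reset: what is moved stays moved. The work goes in short steps, Python scripts to look and compute and a shell command to move; the robot and the scene stay as the last step left them, time stands still between calls to the robot, and variables do not carry over. Pictures are saved under pics/ and viewed, at most 10 in all, crops included, and the job is handed in when it is done.

```bash
ls; mkdir -p pics
cat > h.py <<'E'
import numpy as np, cv2
from station import r
def cam(n):
    c=r.capture(n); f=c["frame"]; fl=f.shape[0]/2/np.tan(np.radians(c["vertical_fov"])/2)
    c["K"]=np.array([[fl,0,c["cx"]],[0,fl,c["cy"]],[0,0,1.]]); c["R"]=cv2.Rodrigues(np.array(c["rvec"],float))[0]; c["t"]=np.array(c["tvec"],float).ravel(); c["D"]=np.array(c["distortion"],float)
    return c
def ray(c,px,z):
    p=cv2.undistortPoints(np.array(px,float).reshape(-1,1,2),c["K"],c["D"]).reshape(-1,2)
    d=np.c_[p,np.ones(len(p))]@c["R"]; o=-c["R"].T@c["t"]
    return o+d*((z-o[2])/d[:,2])[:,None]
def proj(c,P):
    return cv2.projectPoints(np.array(P,float).reshape(-1,1,3),c["R"],c["t"],c["K"],c["D"])[0].reshape(-1,2)
def save(c,n): cv2.imwrite("pics/"+n+".png",c["frame"][:,:,::-1])
E
python3 - <<'E'
from h import *
import pickle
a=cam("scene");b=cam("top")
pickle.dump((a,b),open("v0.pkl","wb"))
cv2.imwrite("pics/a.png",cv2.resize(a["frame"][:,:,::-1],(750,562)))
cv2.imwrite("pics/b.png",cv2.resize(b["frame"][:,:,::-1],(750,562)))
for c in(a,b):print(-c["R"].T@c["t"])
print(r.sense())
E
```

```text
pics
[1.20934423 0.39397788 0.94410959]
[0.25627579 0.00380749 1.54841357]
{'time_s': 0.1, 'joints': array([-5.92084158e+01,  2.20866539e+01,  3.87517750e-01, -2.72588173e-02,
       -6.84108971e+01, -1.48173989e+01]), 'joint_velocities': array([ 0.09232314, -0.16090387,  0.18278311,  0.12349289,  0.05205197,
        0.13761382]), 'effort': array([-3.11888707e-04, -3.91690600e+01,  1.87934428e+01,  4.23195049e+00,
        1.34468410e-02, -7.90984404e-05]), 'tcp_pos': array([ 0.17192932, -0.60046599,  0.29126006]), 'ee_rot': array([[-9.61434046e-01, -2.75034929e-01, -6.03065374e-04],
       [-2.75035583e-01,  9.61432217e-01,  1.87615381e-03],
       [ 6.37986481e-05,  1.96966259e-03, -9.99998058e-01]]), 'wrist_force': array([-0.09883082,  0.17930611,  0.42888231]), 'moment': array([-0.02547442, -0.03090025,  0.00299989]), 'gripper_force': 0.0, 'gripper_width': 1.001896948900206}
```

View pics/a.png

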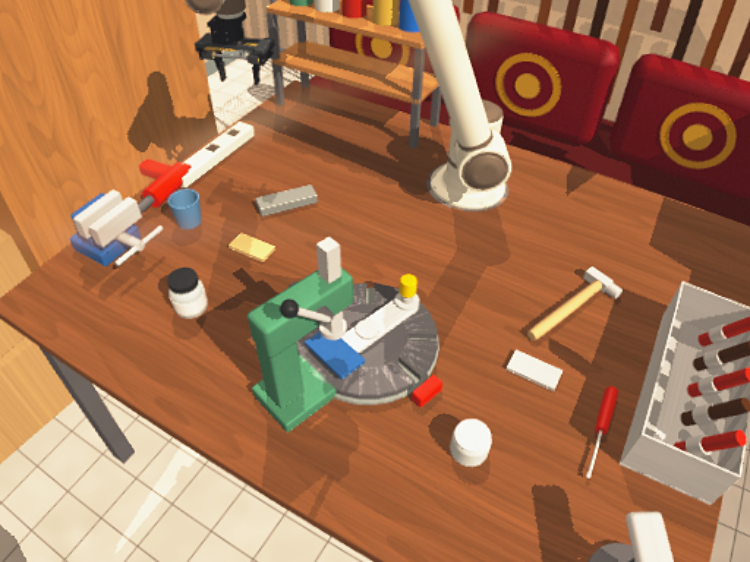

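View pics/b.png

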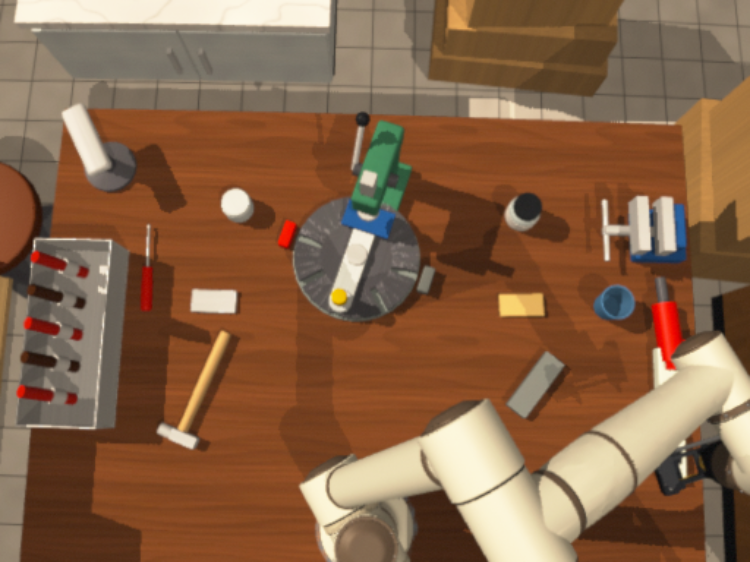

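The scene view shows the press at (300,350), the yellow knob at (408,285), the red block at (427,390), the board at (252,247) and the plate at (534,370). In the top view (750 wide) the knob is at (340,297), red block (287,234), grey block (426,280), board (521,305) and plate (214,301).

```bash
cat > m.py <<'E'
from h import *
def blob(c,lo,hi,box,n=""):
    # box in 512-px coordinates x0,x1,y0,y1 ; HSV limits
    h=cv2.cvtColor(c["frame"],cv2.COLOR_RGB2HSV); m=cv2.inRange(h,np.array(lo),np.array(hi)); k=np.zeros_like(m); x0,x1,y0,y1=box; k[y0:y1,x0:x1]=255; m&=k
    cs=cv2.findContours(m,cv2.RETR_EXTERNAL,cv2.CHAIN_APPROX_NONE)[0]
    return max(cs,key=cv2.contourArea)
def rect(c,ct,z):
    P=ray(c,ct.reshape(-1,2),z)[:,:2]
    (x,y),(w,h),a=cv2.minAreaRect((P*1000).astype(np.float32))
    if w<h: w,h,a=h,w,a+90
    return np.round([x,y,w,h,(a+90)%180-90],1)
E
python3 - <<'E'
from m import *
import pickle
a,b=pickle.load(open("v0.pkl","rb"))
s=512/750
def bx(x0,x1,y0,y1): return [int(v*s) for v in(x0,x1,y0,y1)]
Y=([22,150,120],[32,255,255])
for n,c,box in(("top",b,bx(320,360,280,315)),("scene",a,bx(390,425,268,303))):
    ct=blob(c,*Y,box); print("knob",n,cv2.boundingRect(ct),rect(c,ct,.112))
ct=blob(b,[0,180,100],[8,255,255],bx(270,305,210,255)); print("red",rect(b,ct,.03))
ct=blob(a,[0,180,60],[8,255,255],bx(405,450,370,410)); print("red sc",rect(a,ct,.03))
ct=blob(b,[0,0,90],[180,75,255],bx(412,442,260,298)); print("grey",rect(b,ct,.03))
ct=blob(b,[10,40,150],[30,190,255],bx(485,555,280,330)); print("board",rect(b,ct,.012))
ct=blob(a,[10,40,150],[30,190,255],bx(220,280,225,270)); print("board sc",rect(a,ct,.012))
ct=blob(b,[0,0,150],[180,60,255],bx(180,250,280,320)); print("plate",rect(b,ct,.01))
ct=blob(a,[0,0,150],[180,60,255],bx(495,575,340,400)); print("plate sc",rect(a,ct,.01))
ct=blob(b,[100,120,60],[120,255,255],bx(330,400,200,250)); print("seat",rect(b,ct,.055))
E
```

```text
knob top (226, 197, 11, 11) [489.1  69.5  33.6  28.2  20. ]
knob scene (273, 187, 12, 17) [503.   78.4  62.9  31.9  27. ]
red [643.  195.2  67.3  31.7 -18.6]
red sc [649.9 200.3  72.1  35.1 -17.7]
grey [ 547.2 -120.    58.4   25.   -17.7]
board [ 495.8 -338.6  104.3   53.7  -88.7]
board sc [ 496.7 -344.   166.9  144.4   36.6]
plate [488.6 355.4 101.9  50.  -88.7]
plate sc [489.4 357.1  99.8  55.3  88. ]
seat [675.8  11.7 109.3  59.9  72.5]
```

```bash
cat > go.py <<'E'
import sys
from h import *
from scipy.spatial.transform import Rotation as Ro
x,y,z,yaw=map(float,sys.argv[1:5])   # TCP target mm, yaw deg of tool y axis
s=r.sense(); R=np.array(s["ee_rot"]); p=np.array(s["tcp_pos"])*1000
a=np.radians(yaw); ya=np.array([np.cos(a),np.sin(a),0]); za=np.array([0,0,-1.]); T=np.c_[np.cross(ya,za),ya,za]
print(s["time_s"],p.round(1),"yaw",round(np.degrees(np.arctan2(R[1,1],R[0,1])),2),"shift",(R.T@(np.array([x,y,z])-p)).round(1),"turn",Ro.from_matrix(R.T@T).as_rotvec().round(4),"F",np.round(s["wrist_force"],1))
E
python3 go.py 489.5 70.3 260 72.4
```

```text
0.1 [ 171.9 -600.5  291.3] yaw 105.96 shift [-489.8  557.5   32.3] turn [ 0.0019 -0.0006  0.5858] F [-0.1  0.2  0.4]
```

```bash
python3 -m pendant '[[[-490,558,31],[0.002,0,0.586]],[[-490,558,31],[0.002,0,0.586]],[[-490,558,31],[0.002,0,0.586]],[[-490,558,31],[0.002,0,0.586]],[[-490,558,31],[0.002,0,0.586]],[[-490,558,31],[0.002,0,0.586]],[[-490,558,31],[0.002,0,0.586]],[[-490,558,31],[0.002,0,0.586]],[[-490,558,31],[0.002,0,0.586]],[[-490,558,31],[0.002,0,0.586]]]' 1; python3 go.py 489.5 70.3 260 72.4
```

```text
time_s: 1.1
tcp_pos: [0.3806, -0.1588, 0.272]
ee_rot: [[-0.953, 0.302, 0.0], [0.302, 0.953, -0.002], [-0.001, -0.002, -1.0]]
wrist_force: [0.7, -0.1, 0.1]
gripper_width: 1.0
gripper_force: 0.0
1.1 [ 380.6 -158.8  272. ] yaw 72.4 shift [-34.5 251.3  11.6] turn [-0.0017  0.0009  0.    ] F [ 0.7 -0.1  0.1]
```

```bash
python3 -m pendant '[[[-34.5,251.3,11.6],[-0.001,0.001,0]],[[-34.5,251.3,11.6],[-0.001,0.001,0]],[[-34.5,251.3,11.6],[-0.001,0.001,0]],[[-34.5,251.3,11.6],[-0.001,0.001,0]],[[-34.5,251.3,11.6],[-0.001,0.001,0]],[[-34.5,251.3,11.6],[-0.001,0.001,0]],[[-34.5,251.3,11.6],[-0.001,0.001,0]],[[-34.5,251.3,11.6],[-0.001,0.001,0]]]'
python3 - <<'E'
from m import *
c=cam("wrist"); save(c,"w1")
ct=blob(c,[22,130,90],[34,255,255],[0,512,0,384]); print(cv2.boundingRect(ct)); print("o",-c["R"].T@c["t"])
print(rect(c,ct,.112)); print(proj(c,[[.4895,.0703,.112]]))
E
python3 go.py 489.5 70.3 146 72.4
```

```text
time_s: 1.9
tcp_pos: [0.4887, 0.0676, 0.2596]
ee_rot: [[-0.953, 0.303, -0.002], [0.303, 0.953, -0.001], [0.002, -0.002, -1.0]]
wrist_force: [-0.7, -0.1, -0.1]
gripper_width: 1.001
gripper_force: 0.0
(238, 170, 43, 50)
o [0.41614886 0.09095372 0.35281453]
[483.9  70.9  38.3  31.8 -17.6]
[[260.49549886 201.99037878]]
1.95 [488.6  67.2 259.8] yaw 72.33 shift [ -0.    3.3 113.8] turn [-0.0014 -0.0012 -0.0012] F [-0.1  0.3  0.7]
```

View pics/w1.png

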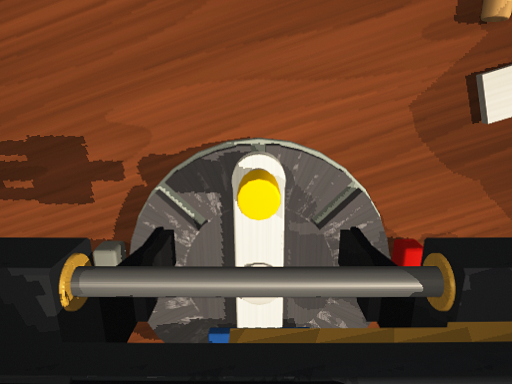

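The wrist view shows the knob top at about (259,190), on the gripper axis; the red block is on the right at (406,252). My estimate holds to within 3 mm, so I descend.

```bash
python3 -m pendant '[[[0,3.2,50],[0,0,0]],[[0.5,3.2,90],[0,0,0]],[[0.5,3.2,114],[0,0,0]],[[0.5,3.2,114],[0,0,0]],[[0.5,3.2,114],[0,0,0]]]' && python3 -m pendant '[[[0,0,0],[0,0,0]],[[0,0,0],[0,0,0]],[[0,0,0],[0,0,0]],[[0,0,0],[0,0,0]],[[0,0,0],[0,0,0]],[[0,0,0],[0,0,0]],[[0,0,0],[0,0,0]]]' 0; python3 go.py 489.5 70.3 162 72.4
```

```text
time_s: 2.45
tcp_pos: [0.4901, 0.0706, 0.1468]
ee_rot: [[-0.953, 0.303, 0.0], [0.303, 0.953, -0.001], [-0.0, -0.001, -1.0]]
wrist_force: [0.6, 0.5, 0.5]
gripper_width: 0.998
gripper_force: 0.0
time_s: 3.15
tcp_pos: [0.4897, 0.0714, 0.1459]
ee_rot: [[-0.953, 0.302, -0.001], [0.302, 0.953, -0.001], [0.001, -0.001, -1.0]]
wrist_force: [-1.2, -2.9, 0.9]
gripper_width: 0.446
gripper_force: 1.4
3.15 [489.7  71.4 145.9] yaw 72.41 shift [ -0.1  -1.1 -16.1] turn [-0.0012 -0.0007  0.0001] F [-1.2 -2.9  0.9]
```

```bash
python3 -m pendant '[[[0,0,0],[0,0,0]],[[0,0,0],[0,0,0]],[[0,0,0],[0,0,0]],[[0,0,0],[0,0,0]],[[0,0,-5],[0,0,0]],[[0,0,-10],[0,0,0]],[[0,0,-16],[0,0,0]],[[0,0,-16],[0,0,0]],[[0,0,-16],[0,0,0]]]'; python3 go.py 489.7 71.4 162 72.4
```

```text
time_s: 4.05
tcp_pos: [0.4895, 0.0713, 0.1613]
ee_rot: [[-0.953, 0.303, -0.002], [0.303, 0.953, -0.001], [0.001, -0.001, -1.0]]
wrist_force: [1.7, -3.0, -8.2]
gripper_width: 0.384
gripper_force: 30.0
4.05 [489.5  71.3 161.3] yaw 72.35 shift [-0.2  0.1 -0.7] turn [-0.0012 -0.0013 -0.0009] F [ 1.7 -3.  -8.2]
```

```bash
python3 -m pendant '[[[-0.9,-14.4,0],[0,0,-0.1309]],[[-3.7,-28.5,0],[0,0,-0.2618]],[[-8.4,-42.1,0],[0,0,-0.3927]],[[-14.7,-55,0],[0,0,-0.5236]],[[-22.7,-67,0],[0,0,-0.6545]],[[-32.2,-77.8,0],[0,0,-0.7854]],[[-43,-87.3,0],[0,0,-0.9163]],[[-55,-95.3,0],[0,0,-1.0472]],[[-67.9,-101.6,0],[0,0,-1.1781]],[[-67.9,-101.6,0],[0,0,-1.1781]]]'; python3 go.py 561.5 -67.5 161 162.4
```

```text
time_s: 5.05
tcp_pos: [0.5227, -0.0468, 0.1605]
ee_rot: [[-0.644, -0.765, -0.006], [-0.765, 0.644, -0.001], [0.004, 0.004, -1.0]]
wrist_force: [-2.8, -1.0, -7.6]
gripper_width: 0.384
gripper_force: 30.0
5.05 [522.7 -46.8 160.5] yaw 139.92 shift [ -9.1 -43.   -0.7] turn [ 0.0044 -0.0037 -0.3923] F [-2.8 -1.  -7.6]
```

```bash
python3 -m pendant '[[[-0.9,-14.4,0],[0,0,-0.1309]],[[-3.7,-28.5,0],[0,0,-0.2618]],[[-8.4,-42.3,0],[0,0,-0.3927]],[[-8.6,-42.6,0],[0,0,-0.3927]],[[-8.6,-42.6,0],[0,0,-0.3927]]]'; python3 go.py 561.5 -67.5 146 162.4
python3 - <<'E'
from m import *
import pickle
b=cam("top"); pickle.dump(b,open("v1.pkl","wb"))
ct=blob(b,[100,120,60],[120,255,255],[170,290,100,230]); print("seat",rect(b,ct,.055))
E
```

```text
time_s: 5.55
tcp_pos: [0.5599, -0.0673, 0.1603]
ee_rot: [[-0.304, -0.953, -0.007], [-0.953, 0.304, -0.002], [0.003, 0.006, -1.0]]
wrist_force: [-3.3, -4.7, -7.4]
gripper_width: 0.384
gripper_force: 30.1
5.55 [559.9 -67.3 160.3] yaw 162.3 shift [-0.3 -1.7 14.3] turn [ 0.0059 -0.0035 -0.0018] F [-3.3 -4.7 -7.4]Traceback (most recent call last):
  File "<stdin>", line 4, in <module>
  File "m.py", line 6, in blob
    return max(cs,key=cv2.contourArea)
ValueError: max() iterable argument is empty
```

```bash
python3 -m pendant '[[[-0.3,-1.3,0],[0,0,0]],[[-0.3,-1.3,2],[0,0,0]],[[-0.3,-1.3,4],[0,0,0]],[[-0.3,-1.3,6],[0,0,0]],[[-0.3,-1.3,7],[0,0,0]],[[-0.3,-1.3,7],[0,0,0]]]'; python3 go.py 561.5 -67.5 146 162.4
```

```text
time_s: 6.2
tcp_pos: [0.5604, -0.0674, 0.1535]
ee_rot: [[-0.303, -0.953, -0.008], [-0.953, 0.303, -0.002], [0.004, 0.007, -1.0]]
wrist_force: [-5.0, -5.7, -5.7]
gripper_width: 0.384
gripper_force: 30.1
6.2 [560.4 -67.4 153.5] yaw 162.34 shift [-0.2 -1.2  7.5] turn [ 0.007  -0.0042 -0.0011] F [-5.  -5.7 -5.7]
```

Lift is now 7.5 mm with the spring force still as expected, so the pin is in the notch. I lower the rest of the way and release.

```bash
python3 -m pendant '[[[0,0.5,3],[0,0,0]],[[0,0.7,6],[0,0,0]],[[0,0.7,7.5],[0,0,0]],[[0,0.7,7.5],[0,0,0]]]' && python3 -m pendant '[[[0,0,0],[0,0,0]],[[0,0,0],[0,0,0]],[[0,0,0],[0,0,0]],[[0,0,0],[0,0,0]],[[0,0,0],[0,0,0]],[[0,0,0],[0,0,0]],[[0,0,-30],[0,0,0]],[[0,0,-80],[0,0,0]],[[0,0,-120],[0,0,0]],[[0,0,-120],[0,0,0]]]' 1; python3 go.py 495.8 -338.6 180 180
```

```text
time_s: 6.6
tcp_pos: [0.5601, -0.0673, 0.1464]
ee_rot: [[-0.303, -0.953, -0.007], [-0.953, 0.303, -0.002], [0.004, 0.006, -1.0]]
wrist_force: [-5.2, -5.9, -6.0]
gripper_width: 0.382
gripper_force: 30.1
time_s: 7.6
tcp_pos: [0.5656, -0.0667, 0.2745]
ee_rot: [[-0.301, -0.953, 0.014], [-0.954, 0.301, -0.001], [-0.003, -0.013, -1.0]]
wrist_force: [1.1, -0.7, -0.5]
gripper_width: 1.0
gripper_force: 0.0
7.6 [565.6 -66.7 274.5] yaw 162.46 shift [280.7 -14.1  93.8] turn [-0.0135  0.0015 -0.3061] F [ 1.1 -0.7 -0.5]
```

```bash
python3 -m pendant '[[[281,-14,80],[-0.0135,0,-0.32]],[[281,-14,80],[-0.0135,0,-0.32]],[[281,-14,80],[-0.0135,0,-0.32]],[[281,-14,80],[-0.0135,0,-0.32]],[[281,-14,80],[-0.0135,0,-0.32]],[[281,-14,80],[-0.0135,0,-0.32]],[[281,-14,80],[-0.0135,0,-0.32]],[[281,-14,80],[-0.0135,0,-0.32]]]'
cat > look.py <<'E'
from m import *
import pickle
a=cam("scene");b=cam("top");w=cam("wrist"); pickle.dump((a,b,w),open("v2.pkl","wb"))
ct=blob(b,[100,120,60],[120,255,255],[170,290,110,230]); print("seat",rect(b,ct,.055),cv2.boundingRect(ct))
ct=blob(b,[22,150,120],[32,255,255],[210,310,160,240]); print("knob",rect(b,ct,.112))
cv2.imwrite("pics/l.png",np.vstack([a["frame"][100:300,100:400],b["frame"][90:290,150:450]])[:,:,::-1]); 
x=w["frame"]; save(w,"w2")
for n,c in(("top",b),("w",w)):
    try:
        ct=blob(c,[10,40,150],[30,150,255],[330,385,185,230] if n=="top" else [0,512,0,384]); print("board",n,rect(c,ct,.012),cv2.boundingRect(ct))
    except Exception as e: print(e)
E
python3 look.py; python3 go.py 495.8 -338.6 73 181.3
```

```text
time_s: 8.4
tcp_pos: [0.4901, -0.3397, 0.1867]
ee_rot: [[0.01, -1.0, -0.016], [-1.0, -0.01, 0.002], [-0.002, 0.015, -1.0]]
wrist_force: [-0.6, 0.8, 0.5]
gripper_width: 0.999
gripper_force: 0.0
seat [619.6 117.8 109.2  59.6 -17.6] (205, 148, 27, 36)
knob [560.6 -66.6  34.4  30.3 -32.3]
board top [ 494.  -327.6   71.2   46.4  -83.9] (342, 201, 22, 15)
board w [ 306.4 -366.5  147.8   50.6  -37.5] (393, 77, 119, 156)
8.55 [ 491.6 -337.9  188.2] yaw -179.18 shift [  0.9  -5.7 115.1] turn [ 0.0131  0.0012 -0.0084] F [0.8 0.2 0.8]
```

View pics/l.png

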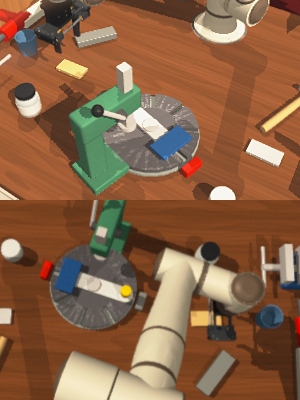

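View pics/w2.png

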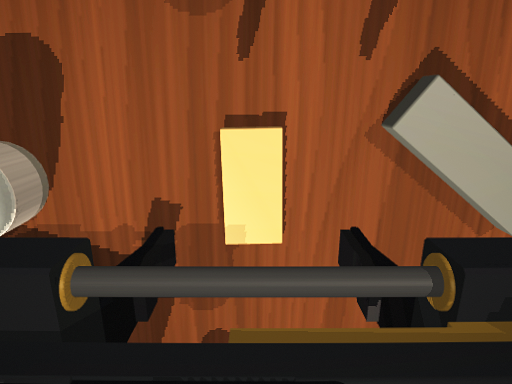

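The seat is at the red block's side, 81 mm from it, and the arm reads square to the notch. In the wrist view the board spans (220–282, 127–243).

Run:
```python
from m import *
import pickle
a,b,w=pickle.load(open("v2.pkl","rb"))
ct=blob(w,[15,90,190],[32,255,255],[190,310,100,270]); print(cv2.boundingRect(ct),rect(w,ct,.012))
```

```text
(220, 128, 62, 117) [ 493.  -339.9  100.1   49.2  -88. ]
```

```bash
python3 -m pendant '[[[2.1,-3.9,45],[0.013,0.001,-0.017]],[[2.1,-3.9,80],[0.013,0.001,-0.017]],[[2.1,-3.9,80],[0.013,0.001,-0.017]],[[2.1,-3.9,80],[0.013,0.001,-0.017]]]'; python3 go.py 494 -339.8 73 181.8
```

```text
time_s: 8.95
tcp_pos: [0.4948, -0.3401, 0.1085]
ee_rot: [[0.032, -0.999, -0.001], [-0.999, -0.032, -0.0], [0.0, 0.001, -1.0]]
wrist_force: [0.4, -1.3, 0.9]
gripper_width: 0.999
gripper_force: 0.0
8.95 [ 494.8 -340.1  108.5] yaw -178.15 shift [-0.3  0.8 35.5] turn [ 0.0008 -0.0002  0.0009] F [ 0.4 -1.3  0.9]
```

```bash
python3 -m pendant '[[[-0.2,0.5,20],[0,0,0]],[[-0.2,0.5,35.5],[0,0,0]],[[-0.2,0.5,35.5],[0,0,0]],[[-0.2,0.5,35.5],[0,0,0]]]' && python3 -m pendant '[[[0,0,0],[0,0,0]],[[0,0,0],[0,0,0]],[[0,0,0],[0,0,0]],[[0,0,0],[0,0,0]],[[0,0,0],[0,0,0]],[[0,0,0],[0,0,0]],[[0,0,0],[0,0,0]],[[0,0,0],[0,0,0]]]' 0; python3 go.py 619.9 118 250 252.4
```

```text
time_s: 9.35
tcp_pos: [0.4947, -0.3408, 0.0744]
ee_rot: [[0.031, -1.0, 0.002], [-1.0, -0.031, -0.001], [0.001, -0.002, -1.0]]
wrist_force: [0.6, -0.2, -0.4]
gripper_width: 1.002
gripper_force: 0.0
time_s: 10.15
tcp_pos: [0.4932, -0.3406, 0.0722]
ee_rot: [[0.03, -1.0, -0.001], [-1.0, -0.03, 0.001], [-0.001, 0.001, -1.0]]
wrist_force: [0.3, 0.1, 1.3]
gripper_width: 0.569
gripper_force: 30.0
10.15 [ 493.2 -340.6   72.2] yaw -178.3 shift [-454.7 -140.1 -177.7] turn [ 6.0000e-04  1.2000e-03 -1.2339e+00] F [0.3 0.1 1.3]
```

```bash
python3 -m pendant '[[[0,0,-40],[0,0,0]],[[0,0,-90],[0,0,0]],[[0,0,-130],[0,0,0]],[[0,0,-130],[0,0,0]],[[0,0,-130],[0,0,0]]]'
python3 - <<'E'
from m import *
import pickle
w=cam("wrist"); save(w,"w3"); pickle.dump(w,open("v3.pkl","wb"))
s=r.sense();R=np.array(s["ee_rot"]);p=np.array(s["tcp_pos"]); z=p[2]-.0602
ct=blob(w,[15,90,120],[32,255,255],[100,400,0,384]); q=rect(w,ct,z); print(cv2.boundingRect(ct),q)
# farthest (free) board edge: project the ideal corners
for X in(-.05,.05):
    print(proj(w,[p+R@[X,Y,.0602] for Y in(-.025,.025)]).round(1).tolist())
E
python3 go.py 519 62 240 252.4
```

```text
time_s: 10.65
tcp_pos: [0.4934, -0.3404, 0.2029]
ee_rot: [[0.029, -1.0, 0.001], [-1.0, -0.029, 0.001], [-0.001, -0.001, -1.0]]
wrist_force: [-0.4, -0.2, -2.0]
gripper_width: 0.573
gripper_force: 30.0
(204, 153, 107, 114) [ 493.8 -361.6   58.7   50.4  -88.3]
[[212.6, 334.6], [303.1, 334.9]]
[[204.7, 154.8], [311.6, 154.9]]
10.7 [ 492.7 -340.1  201.4] yaw -178.33 shift [-401.3  -38.   -38. ] turn [ 7.0000e-04  3.0000e-03 -1.2344e+00] F [ 0.7  0.3 -1.9]
```

View pics/w3.png

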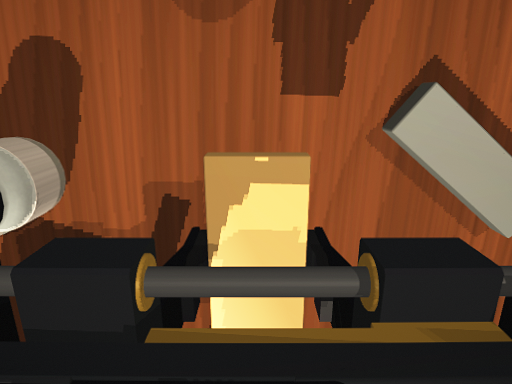

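The board is held square: its far edge is at row 153, against 154.8 if it were perfectly centred, so under 1 mm off. I carry it over.

```bash
python3 -m pendant '[[[-45,-4,-38],[0,0,-0.13]],[[-90,-8,-38],[0,0,-0.27]],[[-135,-12,-38],[0,0,-0.41]],[[-180,-17,-38],[0,0,-0.55]],[[-225,-21,-38],[0,0,-0.69]],[[-270,-25,-38],[0,0,-0.83]],[[-315,-30,-38],[0,0,-0.97]],[[-360,-34,-38],[0,0,-1.11]],[[-401,-38,-38],[0,0,-1.234]],[[-401,-38,-38],[0,0,-1.234]]]'; python3 go.py 619.9 118 180 252.4
```

```text
time_s: 11.7
tcp_pos: [0.5192, 0.0652, 0.2383]
ee_rot: [[0.955, -0.295, -0.004], [-0.295, -0.955, -0.0], [-0.004, 0.001, -1.0]]
wrist_force: [0.5, -0.6, -0.6]
gripper_width: 0.571
gripper_force: 30.0
11.7 [519.2  65.2 238.3] yaw -107.16 shift [ 80.8 -80.3  57.9] turn [0.0014 0.0037 0.0076] F [ 0.5 -0.6 -0.6]
```

```bash
python3 -m pendant '[[[20,-30,0],[0.001,0.003,0.0076]],[[45,-60,20],[0.001,0.003,0.0076]],[[80,-80,58],[0.001,0.003,0.0076]],[[80,-80,78],[0.001,0.003,0.0076]],[[80,-80,85],[0.001,0.003,0.0076]],[[80,-80,85],[0.001,0.003,0.0076]],[[80,-80,85],[0.001,0.003,0.0076]]]'; python3 go.py 619.8 118 128 252.4
python3 - <<'E'
from m import *
b=cam("top"); cv2.imwrite("pics/p.png",cv2.resize(b["frame"][120:240,170:330,::-1],(640,480)))
w=cam("wrist"); save(w,"w4")
E
```

```text
time_s: 12.4
tcp_pos: [0.6197, 0.1131, 0.1561]
ee_rot: [[0.951, -0.31, 0.003], [-0.31, -0.951, 0.0], [0.003, -0.001, -1.0]]
wrist_force: [-0.4, 0.4, -0.4]
gripper_width: 0.568
gripper_force: 30.0
12.4 [619.7 113.1 156.1] yaw -108.03 shift [-1.5 -4.7 28.1] turn [-0.0013 -0.0026 -0.0076] F [-0.4  0.4 -0.4]
```

View pics/w4.png

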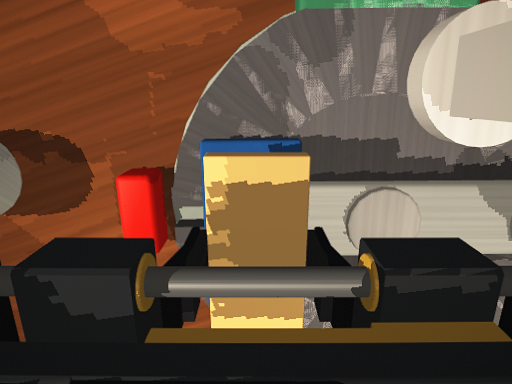

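The board is above the seat; the blue edge shows beyond it, offset to the left by about 4 mm, which agrees with the remaining correction computed.

```bash
python3 -m pendant '[[[-2.4,-4.7,10],[0,-0.002,-0.0076]],[[-2.4,-4.7,20],[0,-0.002,-0.0076]],[[-2.4,-4.7,23],[0,-0.002,-0.0076]],[[-2.4,-4.7,23],[0,-0.002,-0.0076]],[[-2.4,-4.7,23],[0,-0.002,-0.0076]]]'; python3 go.py 619.8 118 127.5 252.4
python3 - <<'E'
from m import *
w=cam("wrist"); save(w,"w5")
s=r.sense();R=np.array(s["ee_rot"]);p=np.array(s["tcp_pos"])
hh=cv2.cvtColor(w["frame"],cv2.COLOR_RGB2HSV); m=cv2.inRange(hh,np.array([100,100,30]),np.array([125,255,255]))
# visible seat: corners at far end; in tool coords on plane .055
ct=blob(w,[100,100,30],[125,255,255],[150,350,100,230]); P=(ray(w,ct.reshape(-1,2),.055)-p)@R*1000
print("seat tool x max",P[:,0].max().round(1),"y range",P[:,1].min().round(1),P[:,1].max().round(1))
ct=blob(w,[15,70,90],[32,255,255],[150,350,100,230]); P=(ray(w,ct.reshape(-1,2),p[2]-.0602)-p)@R*1000
print("board x max",P[:,0].max().round(1),"y",P[:,1].min().round(1),P[:,1].max().round(1))
E
```

```text
time_s: 13.0
tcp_pos: [0.6191, 0.1187, 0.1322]
ee_rot: [[0.953, -0.302, 0.0], [-0.302, -0.953, 0.001], [-0.0, -0.001, -1.0]]
wrist_force: [-0.5, 0.1, -0.5]
gripper_width: 0.569
gripper_force: 30.0
13.0 [619.1 118.7 132.2] yaw -107.58 shift [0.9 0.5 4.7] turn [-0.001   0.0001  0.0004] F [-0.5  0.1 -0.5]
seat tool x max 55.5 y range -28.5 31.1
board x max 50.6 y -25.0 24.8
```

```bash
python3 -m pendant '[[[0,1,3],[0,0,0]],[[0,1,5],[0,0,0]],[[0,1,5],[0,0,0]],[[0,1,5],[0,0,0]]]' && python3 -m pendant '[[[0,0,0],[0,0,0]],[[0,0,0],[0,0,0]],[[0,0,0],[0,0,0]],[[0,0,0],[0,0,0]],[[0,0,0],[0,0,0]],[[0,0,-20],[0,0,0]],[[0,0,-65],[0,0,0]],[[0,0,-65],[0,0,0]],[[0,0,-65],[0,0,0]]]' 1
cat > chk.py <<'E'
import sys
from m import *
zt=float(sys.argv[1]); w=cam("wrist"); save(w,sys.argv[2])
s=r.sense();R=np.array(s["ee_rot"]);p=np.array(s["tcp_pos"])
def f(n,lo,hi,z):
    ct=blob(w,lo,hi,[150,360,60,270]); P=(ray(w,ct.reshape(-1,2),z)-p)@R*1000
    print(n,"tool x max",P[:,0].max().round(1),"y",P[:,1].min().round(1),P[:,1].max().round(1),rect(w,ct,z),cv2.boundingRect(ct))
f("seat",[100,100,30],[125,255,255],.055)
f("board",[15,70,90],[32,255,255],.067)
E
python3 chk.py 0 w6; python3 go.py 519 62 240 252.4
```

```text
time_s: 13.45
tcp_pos: [0.6187, 0.1177, 0.1273]
ee_rot: [[0.953, -0.302, 0.0], [-0.302, -0.953, 0.001], [-0.0, -0.001, -1.0]]
wrist_force: [0.4, -0.3, -0.8]
gripper_width: 0.571
gripper_force: 30.0
time_s: 14.35
tcp_pos: [0.6192, 0.118, 0.1939]
ee_rot: [[0.953, -0.302, 0.003], [-0.302, -0.953, 0.003], [0.002, -0.004, -1.0]]
wrist_force: [-0.5, -0.6, -1.0]
gripper_width: 1.0
gripper_force: 0.0
seat tool x max 55.4 y -29.6 30.1 [621.5 116.7 104.3  59.7 -17.5] (216, 129, 86, 138)
board tool x max 50.0 y -25.2 24.8 [622.1 116.9  92.5  49.9 -17.5] (220, 139, 76, 128)
14.4 [618.4 117.7 192.4] yaw -107.61 shift [-77.9  83.1 -47.7] turn [-0.0018  0.0002 -0.0001] F [ 0.4 -0.1 -0.1]
```

View pics/w6.png

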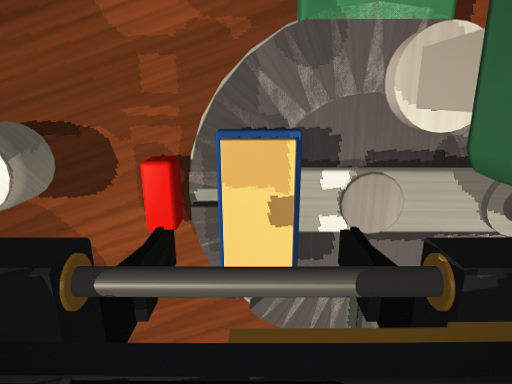

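Board lies squarely in the seat with an even blue border all round (board 220–296, seat 216–302). Next is the plate.

```bash
python3 go.py 489 356 200 181
```

```text
14.4 [618.4 117.7 192.4] yaw -107.61 shift [-195.4 -188.    -7.2] turn [-0.0015  0.0013  1.246 ] F [ 0.4 -0.1 -0.1]
```

```bash
python3 -m pendant '[[[-35,-35,-10],[0,0,0.1]],[[-70,-68,-10],[0,0,0.24]],[[-105,-100,-10],[0,0,0.38]],[[-140,-135,-10],[0,0,0.52]],[[-170,-165,-10],[0,0,0.66]],[[-195,-188,-10],[0,0,0.8]],[[-195,-188,-10],[0,0,0.94]],[[-195,-188,-10],[0,0,1.08]],[[-195,-188,-10],[0,0,1.246]],[[-195,-188,-10],[0,0,1.246]]]' && python3 -m pendant '[[[0,0,0],[0,0,0]],[[0,0,0],[0,0,0]],[[0,0,0],[0,0,0]]]'
cat > pl.py <<'E'
from m import *
w=cam("wrist"); save(w,"w7")
ct=blob(w,[0,0,140],[180,70,255],[180,340,90,250]); print(cv2.boundingRect(ct),rect(w,ct,.01))
b=cam("top"); ct=blob(b,[0,0,150],[180,60,255],[120,175,185,225]); print(rect(b,ct,.01))
E
python3 pl.py;python3 go.py 489 356 73 181
```

```text
time_s: 15.4
tcp_pos: [0.489, 0.3555, 0.201]
ee_rot: [[0.017, -1.0, -0.002], [-1.0, -0.017, -0.001], [0.001, 0.002, -1.0]]
wrist_force: [-0.9, -0.4, -1.0]
gripper_width: 1.004
gripper_force: 0.0
time_s: 15.7
tcp_pos: [0.4897, 0.3556, 0.2023]
ee_rot: [[0.019, -1.0, -0.0], [-1.0, -0.019, 0.001], [-0.001, -0.0, -1.0]]
wrist_force: [0.8, 0.0, -0.3]
gripper_width: 0.999
gripper_force: 0.0
(233, 128, 59, 111) [485.6 355.7 100.2  49.5  90. ]
[488.6 339.1  62.9  51.2 -86.8]
15.8 [489.7 355.7 202.5] yaw -178.95 shift [ -0.2   0.7 129.5] turn [-0.0003  0.0011  0.0009] F [ 0.1 -0.1 -0.7]
```

View pics/w7.png

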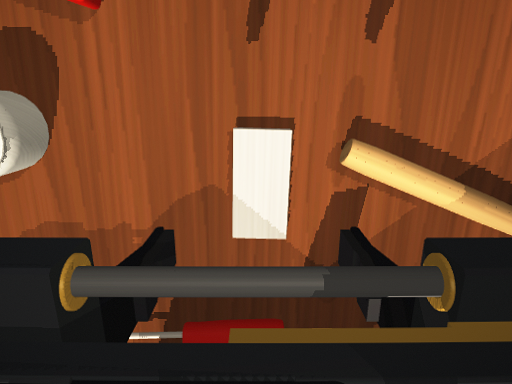

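Plate is at (233–292, 128–239); the hammer handle end (345,150) and the screwdriver are clear of the fingers.

```bash
python3 -m pendant '[[[0,2.5,45],[0,0.001,0.015]],[[0,2.5,90],[0,0.001,0.015]],[[0,2.5,118],[0,0.001,0.015]],[[0,2.5,129.5],[0,0.001,0.015]],[[0,2.5,129.5],[0,0.001,0.015]],[[0,2.5,129.5],[0,0.001,0.015]]]' && python3 -m pendant '[[[0,0,0],[0,0,0]],[[0,0,0],[0,0,0]],[[0,0,0],[0,0,0]],[[0,0,0],[0,0,0]],[[0,0,0],[0,0,0]],[[0,0,0],[0,0,0]],[[0,0,0],[0,0,0]],[[0,0,0],[0,0,0]],[[0,0,0],[0,0,0]]]' 0; python3 go.py 489 356 200 181
```

```text
time_s: 16.4
tcp_pos: [0.4878, 0.3566, 0.0739]
ee_rot: [[0.003, -1.0, 0.002], [-1.0, -0.003, 0.002], [-0.002, -0.002, -1.0]]
wrist_force: [0.0, 0.1, 0.1]
gripper_width: 0.998
gripper_force: 0.0
time_s: 17.3
tcp_pos: [0.487, 0.3558, 0.0731]
ee_rot: [[0.003, -1.0, -0.0], [-1.0, -0.003, -0.0], [0.0, 0.0, -1.0]]
wrist_force: [-1.6, -0.8, 1.3]
gripper_width: 0.57
gripper_force: 30.0
17.3 [487.  355.8  73.1] yaw -179.85 shift [  -0.2   -2.  -126.9] turn [ 0.0001 -0.0001 -0.0148] F [-1.6 -0.8  1.3]
```

Gripped at 49.6 mm. Now lift and check the hold.

```bash
python3 -m pendant '[[[0,0,-40],[0,0,0]],[[0,0,-90],[0,0,0]],[[0,0,-130],[0,0,0]],[[0,0,-130],[0,0,0]],[[0,0,-130],[0,0,0]]]'
python3 - <<'E'
from m import *
w=cam("wrist"); save(w,"w8")
s=r.sense();R=np.array(s["ee_rot"]);p=np.array(s["tcp_pos"])
g=cv2.cvtColor(w["frame"],cv2.COLOR_RGB2HSV)
for x in(225,240,256,272,290):
    col=g[120:230,x].astype(int); i=120+np.where((col[:,1]<70)&(col[:,2]>90))[0][:1]
    if len(i): print(x,i[0],((ray(w,[[x,i[0]]],p[2]-.0631)-p)@R*1000).round(1))
E
python3 go.py 618.6 117.7 200 252.4
```

```text
time_s: 17.8
tcp_pos: [0.4867, 0.3556, 0.2029]
ee_rot: [[0.002, -1.0, -0.0], [-1.0, -0.002, 0.001], [-0.001, 0.0, -1.0]]
wrist_force: [0.3, -1.2, -4.5]
gripper_width: 0.57
gripper_force: 30.0
225 152 [[ 49.7 -15.5  63.1]]
240 152 [[49.7 -8.4 63.2]]
256 152 [[49.7 -0.8 63.2]]
272 152 [[49.7  6.8 63.2]]
290 152 [[49.7 15.3 63.2]]
17.85 [486.1 355.  201.2] yaw -179.89 shift [ 237.5 -132.     1.3] turn [ 3.4000e-03  3.0000e-04 -1.2617e+00] F [ 0.7  0.5 -5.1]
```

```bash
python3 -m pendant '[[[15,-8,0],[0,0,-0.14]],[[35,-20,0],[0,0,-0.28]],[[55,-30,0],[0,0,-0.42]],[[80,-44,0],[0,0,-0.56]],[[100,-56,0],[0,0,-0.7]],[[125,-70,0],[0,0,-0.84]],[[150,-83,0],[0,0,-0.98]],[[175,-97,0],[0,0,-1.12]],[[200,-111,0],[0,0,-1.26]],[[200,-111,0],[0,0,-1.26]]]'; python3 go.py 618.9 117.5 152 252.4
```

```text
time_s: 18.85
tcp_pos: [0.5987, 0.1529, 0.1996]
ee_rot: [[0.952, -0.306, -0.005], [-0.306, -0.952, -0.003], [-0.004, 0.004, -1.0]]
wrist_force: [-0.4, 0.8, -3.7]
gripper_width: 0.572
gripper_force: 30.0
18.85 [598.7 152.9 199.6] yaw -107.79 shift [30.3 27.3 47.6] turn [ 0.0043  0.0041 -0.0033] F [-0.4  0.8 -3.7]
```

```bash
python3 -m pendant '[[[15,14,15],[0.004,0.004,-0.003]],[[30,27,35],[0.004,0.004,-0.003]],[[30.3,27.3,47],[0.004,0.004,-0.003]],[[30.3,27.3,47],[0.004,0.004,-0.003]],[[30.3,27.3,47],[0.004,0.004,-0.003]]]'; python3 go.py 619.4 117.5 144 252.4
```

```text
time_s: 19.35
tcp_pos: [0.6188, 0.1216, 0.155]
ee_rot: [[0.954, -0.3, 0.003], [-0.3, -0.954, 0.002], [0.003, -0.003, -1.0]]
wrist_force: [-0.3, -0.3, -3.7]
gripper_width: 0.563
gripper_force: 30.0
19.35 [618.8 121.6 155. ] yaw -107.45 shift [ 1.8  3.7 11. ] turn [-0.0028 -0.0027  0.0026] F [-0.3 -0.3 -3.7]
```

```bash
python3 -m pendant '[[[1.9,3.7,5],[-0.002,-0.002,0.002]],[[1.9,3.7,11],[-0.002,-0.002,0.002]],[[1.9,3.7,11],[-0.002,-0.002,0.002]],[[1.9,3.7,11],[-0.002,-0.002,0.002]]]'; python3 go.py 619.5 117.4 140.3 252.4
python3 chk.py 0 w9
```

```text
time_s: 19.75
tcp_pos: [0.62, 0.1171, 0.1451]
ee_rot: [[0.953, -0.302, 0.003], [-0.302, -0.953, 0.001], [0.002, -0.002, -1.0]]
wrist_force: [-0.1, 0.1, -3.1]
gripper_width: 0.569
gripper_force: 30.0
19.75 [620.  117.1 145.1] yaw -107.58 shift [-0.5 -0.1  4.8] turn [-0.0022 -0.0022  0.0004] F [-0.1  0.1 -3.1]
seat tool x max 53.9 y -29.6 29.9 [667.2 103.4  61.3  17.8  82.2] (203, 138, 109, 35)
board tool x max 49.2 y -23.1 23.3 [6.670e+02 1.024e+02 4.640e+01 5.000e-01 7.250e+01] (212, 150, 91, 2)
```

Aligned: the seat and board are symmetric about the plate. I lower the last 5 mm and release.

```bash
python3 -m pendant '[[[-0.5,0,3],[-0.002,-0.002,0]],[[-0.5,0,4.8],[-0.002,-0.002,0]],[[-0.5,0,4.8],[-0.002,-0.002,0]],[[-0.5,0,4.8],[-0.002,-0.002,0]]]' && python3 -m pendant '[[[0,0,0],[0,0,0]],[[0,0,0],[0,0,0]],[[0,0,0],[0,0,0]],[[0,0,0],[0,0,0]],[[0,0,0],[0,0,0]],[[0,0,-20],[0,0,0]],[[0,0,-60],[0,0,0]],[[0,0,-60],[0,0,0]],[[0,0,-60],[0,0,0]]]' 1
python3 chk.py 0 w10
```

```text
time_s: 20.2
tcp_pos: [0.6196, 0.1171, 0.1402]
ee_rot: [[0.953, -0.302, 0.0], [-0.302, -0.953, 0.0], [0.0, -0.0, -1.0]]
wrist_force: [-0.1, 0.3, -3.1]
gripper_width: 0.565
gripper_force: 30.0
time_s: 21.1
tcp_pos: [0.62, 0.1173, 0.2016]
ee_rot: [[0.953, -0.302, 0.003], [-0.302, -0.953, 0.002], [0.002, -0.002, -1.0]]
wrist_force: [-0.3, -1.2, -1.2]
gripper_width: 0.997
gripper_force: 0.0
seat tool x max 54.7 y -30.1 29.5 [620.1 117.2 107.8  59.6 -17.6] (216, 129, 84, 138)
board tool x max 40.8 y -45.3 -45.3 [671.9 147.9   0.    0.    0. ] (192, 151, 1, 1)
```

View pics/w10.png

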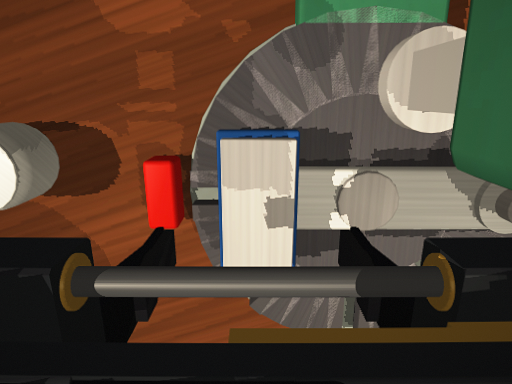

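The plate is square on the board, with an even blue border all round it (218–298 × 131–).

```bash
python3 -c "
from station import r
print(r.finish_job())"
```

```text
the job is handed in; nothing more can be done
None
```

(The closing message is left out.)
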